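# Close the loose bean hopper and hold the grinder on setting three

## Robot

A 6-joint arm with a two-finger parallel gripper is mounted at the origin on the work surface. World frame = base frame: x ahead of the robot, y to its left, z up, the work surface at z = 0. Lengths are in m, angles in degrees, forces in N, time in s.
With the tool pointing down it reaches from about 0.35 to 0.875 m from the base axis. Payload 4.2 kg.
Tool frame: the origin (TCP) lies on the front face of the gripper's body, between the roots of the fingers; the fingertips stand 70 mm ahead of it and the grasp point (between the pads) lies 51 mm ahead of it; z points along the fingers, y is the line along which they close (so a half turn about z gives the same grasp; the last joint's range is limited). The gripper opens to 87 mm and grips with 3 to 60 N. Pads are 19 mm wide; open, the fingers measure 117 mm over their backs; the gripper's body (75 mm by 190 mm) begins 51 mm behind the grasp point.
Start: joints at [-48.552, 22.042, 0.453, 0, -68.411, -14.817], TCP at [0.28, -0.559, 0.292] pointing down, gripper open.
Joint ranges: [-179.83, 179.83], [-69.29, 118.12], [-61.27, 80.66], [-181.25, 117.63], [-171.15, -9.14], [-177.46, 177.46]. Speed limits (degrees/s): [159.86, 159.86, 180, 180, 180, 180].

## Interface

Orientations are given as a 3x3 rotation matrix whose columns are the frame's x, y, z axes.
In Python, from station import r gives the robot as it stands.
- The arm moves only by the shell command python3 -m pendant 'ROWS' [OPENING]. ROWS is JSON, a list of rows, each a list of 2 entries, a list of its own where there are three numbers: the shift along the tool's x, y, z in mm, then the turn, a rotation vector about the tool's x, y, z in rad. A call has 1 to 10 rows; each row is the pose to reach, as a shift and turn from the pose commanded when the call began, along the tool's axes at that moment; what a row does not reach only later rows make up. A row lasts 1/10 s, in which the tool goes at most 50 mm and 8.59 degrees, less where a joint would pass 70% of its speed; a pose out of reach is approached as far as the arm can. A call with a gripper value outside its range is refused whole. OPENING is the opening, from 0 (shut) to 1 (fully open), set as the call begins (- or left out, the last holds). The fingers move at their own pace and stop on an object; the grip force is fixed at half the most. Time passes only in rows, so rows that repeat a pose let the fingers close. It gives the time, the measured TCP pose, the force, the opening and the grip force at its end, in the units of the state.
- r.sense(): the state, without advancing time (a new reading comes with each control period).
- r.capture(name): name is "scene" or "side" or "wrist"; returns a dict with "frame" (480x640x3 uint8, red, green, blue), "vertical_fov" (degrees; the focal length in pixels is half the picture's height over the tangent of half this angle, whatever the lens; pixels are square), "cx", "cy" (the principal point, pixels), "distortion" ([k1, k2, p1, p2, k3] as OpenCV has them; the pictures are not rectified), "rvec" (rotation vector, rad) and "tvec" (3), from world to camera coordinates, as OpenCV has them. Camera axes: x right, y down, z forward; pixel columns grow to the right and rows downward; lengths in m; the calibration is good to about 2 mm. A picture is of the moment at which its call begins. There is no depth.
- r.finish_job(): hands the job in; it is judged then, once.
The state is a dict: "time_s": time; "joints": joint angles; "joint_velocities": joint speeds; "effort": joint torques, N m; "tcp_pos": TCP position; "ee_rot": TCP orientation; "wrist_force": force on the tool from outside, world axes, zero at the start; "moment": the same for the moment, N m; "gripper_width": opening from 0.0 (shut) to 1.0 (fully open); "gripper_force": force on a finger pad.
Only numpy, scipy, OpenCV 4.12 (cv2) and the standard library are available. Lean on these libraries where they do the work, as an engineer would, in place of code of your own. Each camera call takes 0.05 s, during which the arm holds its last target. There are 200 camera calls.

## Task

On the coffee bar's twin-hopper bean grinder the orange hopper cap is loose: first screw it shut, clockwise, until it stops, and leave the green cap alone. Then turn the grinder's spring-return dial clockwise from rest, past its first and second clicks to the third (the three orange dots), and finish while holding it there with the gripper's fingers, because it springs back when let go. Leave the mugs, cups, tamper, spoon and the rest of the bar where they are.

Things in the scene. Friction and masses are not known exactly. Their poses are not given: they have to be found in the camera images.
- grinder: Grey fixed bean grinder, 270 (x) x 320 (y) x 130 mm; origin under its centre, z up, front (with a black chute) to -x, towards the robot. On its deck, 130 mm up: the black dial pod (104 mm across, 22 mm high) at x -75 mm, and two amber hoppers, 40 mm high, at x 55, y +75 and -75 mm, with screw caps, orange and green, either way round.
- cap_orange_grip (a point): Orange screw cap of a hopper: disc 72 mm across, 10 mm thick, and on it an upright grip bar 60 mm long, 15 mm wide, 28 mm high. Captive: it turns about a vertical axis, never lifts off. Origin on the axis, half-way up the bar (14 mm below its top); z up, x along the bar, stripe on top towards -x.
- cap_orange (a joint): Turn of the orange cap (rad), growing clockwise seen from above; starts loose at 0.1 to 0.5. 1.5 is fully shut, against a stop: the white stripe then points at the red dot on the black collar, towards the grinder's front. It stays where left; friction 0.06 N m.
- cap_green_grip (a point): Green screw cap of the other hopper, of the same shape, already shut; to be left alone.  Origin on the axis, half-way up the bar (14 mm below its top); z up, x along the bar, stripe on top towards -x.
- cap_green (a joint): Turn of the green cap (rad); starts at 1.5, shut, and should stay.
- dial_grip (a point): The dial on the pod: steel disc 60 mm across, 8 mm thick, with an upright aluminium grip bar 56 mm long, 14 mm wide, 28 mm high, turning about a vertical axis. Origin on the axis, half-way up the bar (14 mm below its top); z up, x along the bar, stripe on top towards -x. The stripe is red; pod marks: a line (rest), then one, two (white), three (orange) dots.
- dial (a joint): Turn of the dial (rad), growing clockwise seen from above: 0 at rest, clicks at 0.4, 0.8 and 1.2 (the third, wanted); end stop 1.34. Let go, it springs back to 0. Return torque 0.08 N m at rest to 0.14 N m at the third click; the clicks add or take about 0.04 N m.
- mug_sage_mid (a point): Sage green mug, 76 mm across, 75 mm high, standing close beside the grinder, on its +y side; this is its centre. Leave alone.
- tamper_mid (a point): Small steel tamper, 40 mm across, 28 mm high, standing on the grinder's deck beside the dial pod; its centre. Leave alone.
- spoon_mid (a point): Spoon, 160 mm long, lying on the bar beside the grinder; a point near its middle. Leave alone.
- paper_cups_mid (a point): Stack of cream paper cups, 84 mm across, 140 mm high, in the grey tray; its centre. Leave alone.
- cup_lids_mid (a point): Stack of white cup lids, 84 mm across, 36 mm high, in the grey tray; its centre. Leave alone.
- mug_cream_mid (a point): Cream mug, 84 mm across, 95 mm high; its centre. Leave alone.
- tumbler_mid (a point): Glass tumbler, 72 mm across, 90 mm high; its centre. Leave alone.

How it is judged (in metres and radians):
On the way, in this order (a step that is already met when the one before it is completed fails the run):
1. the orange cap is screwed shut (value of joint cap_orange above 1.4 rad), for 0.2 s.
2. the fingers hold the dial at the third click (value of joint dial between 1.05 and 1.345 rad and contact force between the fingers and dial above 0.8 N), for 0.4 s.
At the end, for the whole second after the job is handed in: Orange cap shut and green cap still shut (each past 1.4 of 1.5 rad); the fingers hold the dial still (under 0.15 rad/s) at the third click (1.05 rad to its end stop at 1.34), touching it with over 0.8 N; every bystander within 30 mm of its start (all of step 2 and value of joint each of cap_orange, cap_green above 1.4 rad and velocity of joint dial between -0.15 and 0.15 rad/s and distance of each of mug_sage_mid, tamper_mid, spoon_mid, paper_cups_mid, cup_lids_mid, mug_cream_mid, tumbler_mid from where it was at the start of the episode below 0.03 m); the arm keeps its last pose, push and grip.
It fails at once if the green cap was unscrewed (value of joint cap_green below 1.35 rad).
It fails at once if a bystander was pushed or knocked away (distance of any of mug_sage_mid, tamper_mid, spoon_mid, paper_cups_mid, cup_lids_mid, mug_cream_mid, tumbler_mid from where it was at the start of the episode above 0.03 m).
It also fails if it takes over 56 s, if anything falls off the work surface, if the arm or the gripper's body presses on something with over 40 N, if the wrist force passes 120 N, or if a joint passes its speed limit or range.

## Working session

There is one attempt and no reset: what is moved stays moved. The work goes in short steps, Python scripts to look and compute and a shell command to move; the robot and the scene stay as the last step left them, time stands still between calls to the robot, and variables do not carry over. Pictures are saved under pics/ and viewed, at most 10 in all, crops included, and the job is handed in when it is done.

```bash
mkdir -p pics; ls; python3 - <<'E'
from station import r
import cv2,json
for n in("scene","side"):
    c=r.capture(n); cv2.imwrite(f"pics/{n}0.png",c["frame"][:,:,::-1])
    print(n,{k:v for k,v in c.items() if k!="frame"})
s=r.sense();print(s["tcp_pos"],s["ee_rot"],s["time_s"])
E
```

```text
pics
scene {'vertical_fov': 42.103997076149604, 'cx': 311.29176191502637, 'cy': 239.7258278833668, 'distortion': array([-0.05523667,  0.        ,  0.        ,  0.        ,  0.        ]), 'rvec': array([ 2.24761536,  1.24761308, -0.39525851]), 'tvec': array([-0.27486415, -0.29558105,  1.81310632])}
side {'vertical_fov': 44.500557667682024, 'cx': 328.3532252110153, 'cy': 235.08205619138087, 'distortion': array([0.03643466, 0.        , 0.        , 0.        , 0.        ]), 'rvec': array([ 0.20388574, -2.78343535,  1.32672816]), 'tvec': array([0.51570342, 0.18321442, 1.46669741])}
[ 0.27999528 -0.55832612  0.2912785 ] [[-8.93988722e-01 -4.48088479e-01 -9.37827927e-04]
 [-4.48089453e-01  8.93987115e-01  1.69710264e-03]
 [ 7.79539416e-05  1.93742142e-03 -9.99998120e-01]] 0.1
```

View pics/scene0.png

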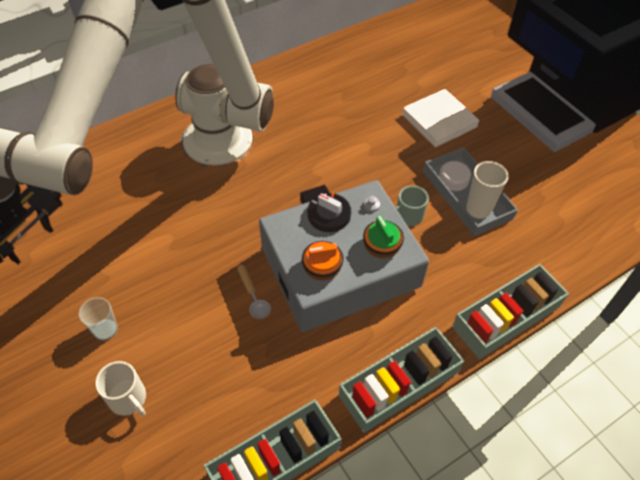

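View pics/side0.png

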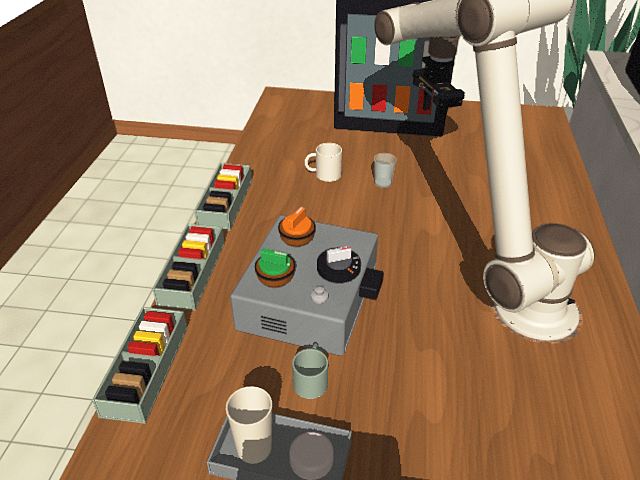

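The scene view shows the orange cap at about (322,255), green at (383,235) and the dial at (328,208). The side view has them at (297,228), (275,265) and (340,260). I'll zoom in and measure by colour.

```bash
cat > h.py <<'E'
import numpy as np, cv2
def cam(c):
    f=240/np.tan(np.radians(c["vertical_fov"]/2))
    K=np.array([[f,0,c["cx"]],[0,f,c["cy"]],[0,0,1.]])
    R=cv2.Rodrigues(np.array(c["rvec"]))[0]; return K,np.array(c["distortion"]),R,np.array(c["tvec"])
def ray(c,uv):
    K,d,R,t=cam(c); p=cv2.undistortPoints(np.array(uv,float).reshape(-1,1,2),K,d).reshape(-1,2)
    return -R.T@t,np.c_[p,np.ones(len(p))]@R
def plane(c,uv,z):
    o,d=ray(c,uv); return o+d*((z-o[2])/d[:,2])[:,None]
def proj(c,X):
    K,d,R,t=cam(c); return cv2.projectPoints(np.array(X,float).reshape(-1,1,3),c["rvec"],t,K,d)[0].reshape(-1,2)
def hsv(c): return cv2.cvtColor(c["frame"],cv2.COLOR_RGB2HSV)
def tri(c1,u1,c2,u2):
    (o1,d1),(o2,d2)=ray(c1,u1),ray(c2,u2);d1=d1[0];d2=d2[0]
    s=np.linalg.lstsq(np.c_[d1,-d2],o2-o1,rcond=None)[0]
    a,b=o1+s[0]*d1,o2+s[1]*d2; return (a+b)/2,np.linalg.norm(a-b)
E
python3 - <<'E'
from station import r
from h import *
cs={n:r.capture(n) for n in("scene","side")}
box={"scene":(250,170,440,340),"side":(225,200,395,350)}
for n,c in cs.items():
    x0,y0,x1,y1=box[n]; H=hsv(c)
    for nm,lo,hi in(("or",8,16),("gr",50,75)):
        m=((H[...,0]>=lo)&(H[...,0]<=hi)&(H[...,1]>190)&(H[...,2]>130 if nm=="or" else H[...,2]>60)).astype(np.uint8)
        k=np.zeros_like(m);k[y0:y1,x0:x1]=1;m*=k
        N,_,st,ce=cv2.connectedComponentsWithStats(m);i=1+st[1:,4].argmax()
        print(n,nm,st[i],ce[i].round(1),plane(c,ce[i],.183).round(4))
a=[cv2.resize(c["frame"][box[n][1]:box[n][3],box[n][0]:box[n][2]][:, :,::-1],(400,int(400*(box[n][3]-box[n][1])/(box[n][2]-box[n][0]))),interpolation=cv2.INTER_CUBIC) for n,c in cs.items()]
h=min(x.shape[0] for x in a);cv2.imwrite("pics/z1.png",np.hstack([x[:h] for x in a]))
E
```

```text
scene or [304 242  37  32 867] [322.9 257.8] [[ 0.6173 -0.0326  0.183 ]]
scene gr [384 223  14  23 138] [391.2 232. ] [[0.6394 0.1346 0.183 ]]
side or [280 207  34  30 601] [296.6 223.9] [[ 0.6032 -0.0162  0.183 ]]
side gr [279 255   6   2   6] [281.5 255.3] [[0.6158 0.1035 0.183 ]]
```

View pics/z1.png

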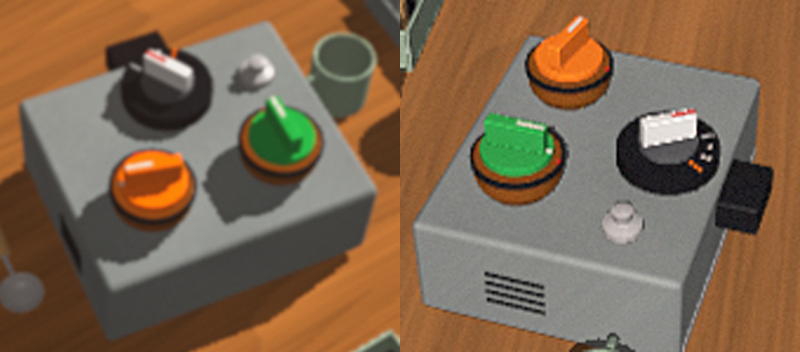

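The crop shows the deck corners, the stripes and the dial marks clearly. The orange stripe (at scene crop (138,168)) is rotated away from the front, and the dial is at rest. I'll fit the grinder's pose from the deck corners.

```bash
python3 - <<'E'
from station import r
from h import *
import itertools
S=r.capture("scene");D=r.capture("side")
s=np.array([[22,102],[268,25],[375,188],[105,280]])/2.105+[250,170]
d=(np.array([[535,38],[758,82],[683,285],[415,225]])-[400,0])/2.353+[225,200]
for n,c,u in(("scene",S,s),("side",D,d)):
    P=plane(c,u,.13);print(n,P[:,:2].round(3).tolist(),P.mean(0).round(4),[round(float(np.linalg.norm(P[i]-P[i-1])),3) for i in range(4)])
# caps disc by hand: crop centres of bars' top ends & collar
def sc(x,y):return [x/2.105+250,y/2.105+170]
def sd(x,y):return [(x-400)/2.353+225,y/2.353+200]
print("or bar top scene",plane(S,[sc(125,166),sc(182,157)],.208).round(4).tolist())
print("or bar top side",plane(D,[sd(551,56),sd(585,22)],.208).round(4).tolist())
print("gr bar top side",plane(D,[sd(487,120),sd(548,128)],.208).round(4).tolist())
print("dial bar top scene",plane(S,[sc(148,57),sc(192,80)],.188).round(4).tolist())
print("dial bar top side",plane(D,[sd(642,122),sd(695,116)],.188).round(4).tolist())
E
```

```text
scene [[0.415, -0.078], [0.468, 0.225], [0.718, 0.188], [0.661, -0.118]] [0.5654 0.0542 0.13  ] [0.249, 0.307, 0.252, 0.312]
side [[0.659, -0.109], [0.408, -0.07], [0.453, 0.233], [0.713, 0.195]] [0.5582 0.0622 0.13  ] [0.309, 0.255, 0.306, 0.263]
or bar top scene [[0.5965, -0.054, 0.208], [0.6177, 0.0013, 0.208]]
or bar top side [[0.614, 0.0177, 0.208], [0.5902, -0.044, 0.208]]
gr bar top side [[0.6549, 0.1237, 0.208], [0.5956, 0.1263, 0.208]]
dial bar top scene [[0.4744, 0.0517, 0.188], [0.5268, 0.075, 0.188]]
dial bar top side [[0.5125, 0.0812, 0.188], [0.4627, 0.0644, 0.188]]
```

The grinder centre is at about (0.562, 0.058) with yaw about −9°. The given layout then predicts the orange cap at (0.605, −0.023) and the dial at (0.488, 0.070), and both match the bars I measured. The orange bar's x axis is at about 69°, so it needs about 78° clockwise. The dial rests at about 25°. Next I move above the orange cap.

```bash
python3 -m pendant '[[[-300,190,-39],[0,0,-0.4]],[[-300,190,-39],[0,0,-0.4]],[[-300,190,-39],[0,0,-0.4]],[[-300,190,-39],[0,0,-0.4]],[[-531,334,-39],[0,0,-0.74]],[[-531,334,-39],[0,0,-0.74]],[[-531,334,-39],[0,0,-0.74]],[[-531,334,-39],[0,0,-0.74]],[[-531,334,-39],[0,0,-0.74]],[[-531,334,-39],[0,0,-0.74]]]' 1; python3 - <<'E'
from station import r
s=r.sense();R=s["ee_rot"];t=s["tcp_pos"];import numpy as np
print(t,R.T@(np.array([.605,-.022,.33])-t),np.degrees(np.arctan2(R[1][0],R[0][0])))
E
```

```text
time_s: 1.3
tcp_pos: [0.5389, -0.1301, 0.3265]
ee_rot: [[-0.358, -0.934, 0.001], [-0.934, 0.358, -0.0], [-0.0, -0.001, -1.0]]
wrist_force: [1.4, -1.2, 0.3]
gripper_width: 1.0
gripper_force: 0.0
[ 0.53891002 -0.13010393  0.3264943 ] [-0.12458978 -0.02306535 -0.00346583] -110.95217997948514
```

```bash
python3 -m pendant '[[[0,0,0],[0,0,0]],[[0,0,0],[0,0,0]]]'; python3 - <<'E'
from station import r
s=r.sense();R=s["ee_rot"];t=s["tcp_pos"];import numpy as np
print(t,R.T@(np.array([.605,-.022,.33])-t),np.degrees(np.arctan2(R[1][0],R[0][0])))
E
```

```text
time_s: 1.5
tcp_pos: [0.5386, -0.1309, 0.3258]
ee_rot: [[-0.356, -0.935, -0.001], [-0.935, 0.356, 0.0], [0.0, 0.001, -1.0]]
wrist_force: [-0.6, 0.3, 0.6]
gripper_width: 1.0
gripper_force: 0.0
[ 0.5386384  -0.13090747  0.32581123] [-0.12538563 -0.02329773 -0.0042312 ] -110.82843294531877
```

```bash
python3 -m pendant '[[[-125,-23,-4],[0,0,0]],[[-125,-23,-4],[0,0,0]],[[-125,-23,-4],[0,0,0]],[[-125,-23,-4],[0,0,0]]]'; python3 - <<'E'
from station import r
from h import *
c=r.capture("wrist");cv2.imwrite("pics/w1.png",c["frame"][:,:,::-1])
s=r.sense();print(s["tcp_pos"])
for n,p in(("orange",(.605,-.022,.208)),("dial",(.488,.070,.188))):print(n,proj(c,p))
E
```

```text
time_s: 1.9
tcp_pos: [0.6056, -0.0224, 0.3294]
ee_rot: [[-0.356, -0.934, -0.0], [-0.934, 0.356, 0.0], [0.0, 0.0, -1.0]]
wrist_force: [-0.4, -0.7, -0.4]
gripper_width: 0.999
gripper_force: 0.0
[ 0.60457455 -0.02366227  0.32953493]
orange [[318.90337774 261.8309245 ]]
dial [[531.9232462  315.40860809]]
```

View pics/w1.png

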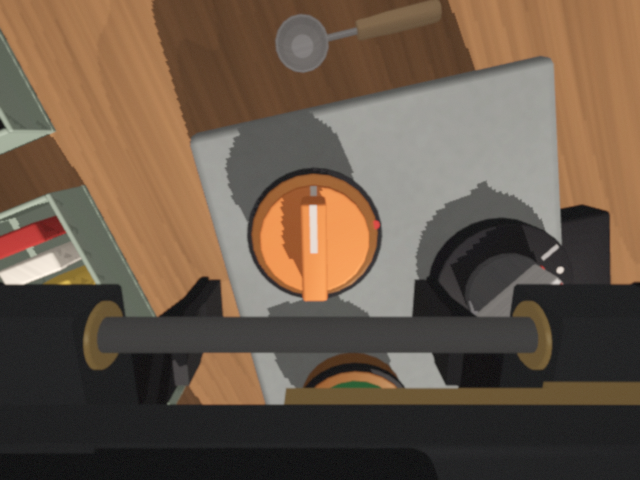

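The wrist view shows the orange bar upright, with its top from (314,203) to (315,300), so it lines up with the tool x axis. The stripe is up and the red dot is at (376,225), about 80° clockwise. I'll refine the centre and then descend.

```bash
python3 - <<'E'
from station import r
from h import *
c=r.capture("wrist");s=r.sense();R=np.array(s["ee_rot"])
for nm,uv,z in(("stripe end",(313.5,197),.208),("other",(314.5,301),.208),("disc",(314,234),.18),("dot",(376,225),.17)):
    p=plane(c,uv,z)[0];print(nm,p.round(4),((p-s["tcp_pos"])@R*1000).round(1))
E
```

```text
stripe end [ 0.5932 -0.0602  0.208 ] [ 37.2  -2.8 121.8]
other [ 0.6153 -0.0009  0.208 ] [-26.1  -2.2 121.7]
disc [ 0.6034 -0.0333  0.18  ] [  8.4  -2.7 149.7]
dot [ 0.5632 -0.0219  0.17  ] [ 12.1  38.9 159.8]
```

```bash
python3 -m pendant '[[[7,-2.5,0],[0,0,0]],[[7,-2.5,40],[0,0,0]],[[7,-2.5,73],[0,0,0]],[[7,-2.5,73],[0,0,0]]]' 1 && python3 -m pendant '[[[0,0,0],[0,0,0]],[[0,0,0],[0,0,0]],[[0,0,0],[0,0,0]],[[0,0,0],[0,0,0]],[[0,0,0],[0,0,0]],[[0,0,0],[0,0,0]],[[0,0,0],[0,0,0]],[[0,0,0],[0,0,0]],[[0,0,0],[0,0,0]],[[0,0,0],[0,0,0]]]' 0.1
```

```text
time_s: 2.4
tcp_pos: [0.601, -0.0332, 0.2525]
ee_rot: [[-0.361, -0.933, -0.011], [-0.933, 0.361, -0.001], [0.004, 0.01, -1.0]]
wrist_force: [-0.5, -0.7, 0.5]
gripper_width: 1.005
gripper_force: 0.0
time_s: 3.4
tcp_pos: [0.6044, -0.0311, 0.257]
ee_rot: [[-0.358, -0.934, 0.0], [-0.934, 0.358, -0.0], [0.0, -0.0, -1.0]]
wrist_force: [2.6, -1.6, -0.4]
gripper_width: 0.173
gripper_force: 2.4
```

It holds the bar: the opening is 15 mm, which is the bar's width. Now I turn it clockwise.

```bash
python3 -m pendant '[[[0,0,0],[0,0,0]],[[0,0,0],[0,0,0.1]],[[0,0,0],[0,0,0.25]],[[0,0,0],[0,0,0.4]],[[0,0,0],[0,0,0.55]],[[0,0,0],[0,0,0.7]],[[0,0,0],[0,0,0.85]],[[0,0,0],[0,0,1.0]],[[0,0,0],[0,0,1.1]],[[0,0,0],[0,0,1.2]]]' 0; python3 - <<'E'
from station import r
s=r.sense();print(s["moment"],s["wrist_force"])
E
python3 -m pendant '[[[0,0,0],[0,0,0.05]],[[0,0,0],[0,0,0.1]],[[0,0,0],[0,0,0.15]],[[0,0,0],[0,0,0.17]],[[0,0,0],[0,0,0.17]]]' 0; python3 - <<'E'
from station import r
s=r.sense();print(s["moment"],s["wrist_force"])
E
```

```text
time_s: 4.4
tcp_pos: [0.6026, -0.0284, 0.257]
ee_rot: [[-1.0, -0.001, -0.004], [-0.002, 1.0, 0.004], [0.004, 0.004, -1.0]]
wrist_force: [-6.2, 11.3, 5.1]
gripper_width: 0.169
gripper_force: 29.9
[3.24347238 1.81869467 0.08529022] [-6.17195037 11.30637552  5.11787265]
time_s: 4.9
tcp_pos: [0.6026, -0.0279, 0.257]
ee_rot: [[-0.987, 0.164, -0.004], [0.164, 0.987, 0.005], [0.004, 0.004, -1.0]]
wrist_force: [-6.3, 11.7, 4.9]
gripper_width: 0.169
gripper_force: 29.9
[3.48386993 1.83484723 0.08469424] [-6.29217313 11.71184921  4.92413349]
```

```bash
python3 -m pendant '[[[0,0,0],[0,0,0.03]],[[0,0,0],[0,0,0.06]],[[0,0,0],[0,0,0.08]],[[0,0,0],[0,0,0.08]],[[0,0,0],[0,0,0.08]]]' 0; python3 - <<'E'
from station import r
from h import *
s=r.sense();print(s["moment"],s["wrist_force"])
c=r.capture("scene");a=c["frame"][180:290,250:440,::-1]
d=r.capture("side");b=d["frame"][200:310,225:415,::-1]
cv2.imwrite("pics/s2.png",np.hstack([cv2.resize(x,None,fx=2.1,fy=2.1,interpolation=cv2.INTER_CUBIC) for x in(a,b)]))
E
```

```text
time_s: 5.4
tcp_pos: [0.6026, -0.0278, 0.257]
ee_rot: [[-0.971, 0.238, -0.004], [0.238, 0.971, 0.004], [0.005, 0.003, -1.0]]
wrist_force: [-7.8, 12.6, 4.1]
gripper_width: 0.177
gripper_force: 32.3
[3.37003623 1.89908185 0.90300441] [-7.76224917 12.59730242  4.10263886]
```

View pics/s2.png

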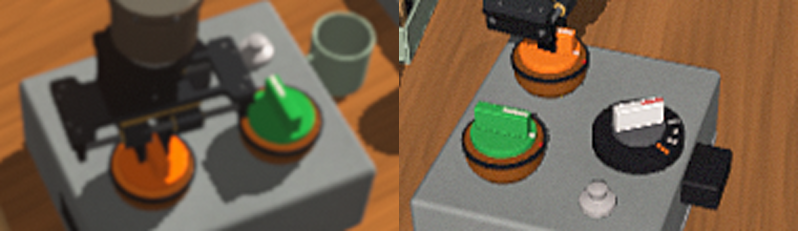

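The moment jumped to 0.90 N m, so the cap is against its stop, and the picture shows the stripe end towards the front. I release it, lift and move above the dial.

```bash
python3 -m pendant '[[[0,0,0],[0,0,0]],[[0,0,0],[0,0,0]],[[0,0,0],[0,0,0]],[[0,0,0],[0,0,0]],[[0,0,0],[0,0,0]],[[0,0,0],[0,0,0]],[[0,0,-40],[0,0,0]],[[0,0,-73],[0,0,0]],[[0,0,-73],[0,0,0]]]' 1 && python3 -m pendant '[[[135,66,0],[0,0,-0.66]],[[135,66,0],[0,0,-0.66]],[[135,66,0],[0,0,-0.66]],[[135,66,0],[0,0,-0.66]],[[135,66,0],[0,0,-0.66]],[[135,66,0],[0,0,-0.66]],[[135,66,0],[0,0,-0.66]]]'; python3 - <<'E'
from station import r
from h import *
c=r.capture("wrist");cv2.imwrite("pics/w2.png",c["frame"][:,:,::-1])
E
```

```text
time_s: 6.4
tcp_pos: [0.6063, -0.0314, 0.336]
ee_rot: [[-0.97, 0.242, 0.011], [0.242, 0.97, 0.0], [-0.011, 0.003, -1.0]]
wrist_force: [0.8, 1.8, 0.2]
gripper_width: 0.913
gripper_force: 0.0
time_s: 7.1
tcp_pos: [0.4893, 0.0656, 0.3298]
ee_rot: [[-0.916, -0.401, -0.0], [-0.401, 0.916, -0.0], [0.0, 0.0, -1.0]]
wrist_force: [0.3, 0.3, 0.0]
gripper_width: 0.997
gripper_force: 0.0
```

View pics/w2.png

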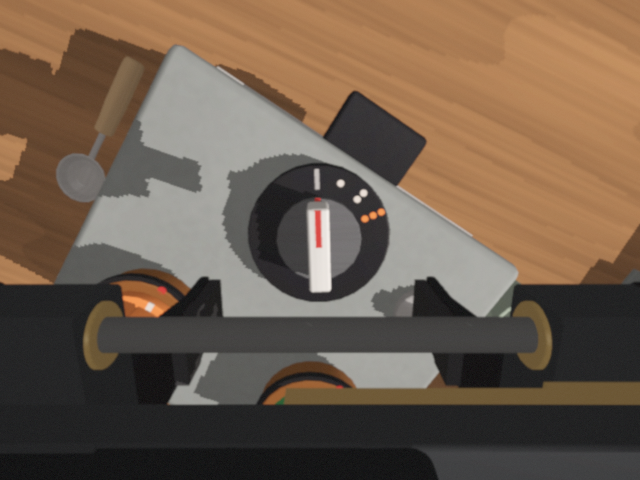

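The dial bar's top runs from (318,203) to (320,292), and its red stripe points at the rest line. The orange cap's stripe points at its red dot (162,290), so that cap is shut.

```bash
python3 - <<'E'
from station import r
from h import *
c=r.capture("wrist");s=r.sense();R=np.array(s["ee_rot"])
for nm,uv,z in(("a",(318,202),.188),("b",(320,292),.188),("disc",(319,238),.16),("pod",(319,232),.152),("line",(317,179),.152),("3dot",(373,215),.152)):
    p=plane(c,uv,z)[0];print(nm,p.round(4),((p-s["tcp_pos"])@R*1000).round(1))
E
```

```text
a [0.4605 0.0532 0.188 ] [ 31.4   0.4 141.8]
b [0.5146 0.0785 0.188 ] [-28.3   1.8 141.7]
disc [0.4882 0.0662 0.16  ] [  0.8   1.2 169.8]
pod [0.486  0.0653 0.152 ] [  3.1   1.3 177.8]
line [0.4516 0.0486 0.152 ] [ 41.3  -0.2 177.8]
3dot [0.459  0.0957 0.152 ] [ 15.7  39.9 177.8]
```

```bash
python3 -m pendant '[[[1.5,1.1,0],[0,0,0]],[[1.5,1.1,40],[0,0,0]],[[1.5,1.1,75],[0,0,0]],[[1.5,1.1,92],[0,0,0]],[[1.5,1.1,92],[0,0,0]]]' 1 && python3 -m pendant '[[[0,0,0],[0,0,0]],[[0,0,0],[0,0,0]],[[0,0,0],[0,0,0]],[[0,0,0],[0,0,0]],[[0,0,0],[0,0,0]],[[0,0,0],[0,0,0]],[[0,0,0],[0,0,0]],[[0,0,0],[0,0,0]],[[0,0,0],[0,0,0]],[[0,0,0],[0,0,0]]]' 0 && python3 -m pendant '[[[0,0,0],[0,0,0]],[[0,0,0],[0,0,0]]]' 0
```

```text
time_s: 7.7
tcp_pos: [0.4862, 0.0654, 0.2354]
ee_rot: [[-0.916, -0.402, -0.006], [-0.402, 0.916, -0.002], [0.007, 0.0, -1.0]]
wrist_force: [-0.6, -0.7, 0.1]
gripper_width: 0.999
gripper_force: 0.0
time_s: 8.7
tcp_pos: [0.4875, 0.0661, 0.238]
ee_rot: [[-0.915, -0.403, -0.0], [-0.403, 0.915, -0.0], [0.0, -0.0, -1.0]]
wrist_force: [0.3, -1.1, -0.7]
gripper_width: 0.173
gripper_force: 0.8
time_s: 8.9
tcp_pos: [0.4876, 0.066, 0.2381]
ee_rot: [[-0.915, -0.403, 0.0], [-0.403, 0.915, -0.0], [0.0, -0.0, -1.0]]
wrist_force: [0.4, -1.6, -0.4]
gripper_width: 0.155
gripper_force: 29.8
```

It grips the 14 mm bar with little side load. Now I turn the dial 1.22 rad.

```bash
python3 -m pendant '[[[0,0,0],[0,0,0.12]],[[0,0,0],[0,0,0.25]],[[0,0,0],[0,0,0.38]],[[0,0,0],[0,0,0.51]],[[0,0,0],[0,0,0.64]],[[0,0,0],[0,0,0.77]],[[0,0,0],[0,0,0.9]],[[0,0,0],[0,0,1.02]],[[0,0,0],[0,0,1.14]],[[0,0,0],[0,0,1.22]]]' 0 && python3 -m pendant '[[[0,0,0],[0,0,0]],[[0,0,0],[0,0,0]],[[0,0,0],[0,0,0]],[[0,0,0],[0,0,0]],[[0,0,0],[0,0,0]],[[0,0,0],[0,0,0]],[[0,0,0],[0,0,0]],[[0,0,0],[0,0,0]],[[0,0,0],[0,0,0]],[[0,0,0],[0,0,0]]]' 0;  python3 - <<'E'
from station import r
from h import *
s=r.sense();print(s["moment"],s["joint_velocities"])
c=r.capture("wrist");d=r.capture("side");b=d["frame"][200:350,225:415,::-1]
cv2.imwrite("pics/f.png",np.hstack([cv2.resize(c["frame"][:,:,::-1],(400,300),interpolation=cv2.INTER_AREA),cv2.resize(b,(380,300),interpolation=cv2.INTER_CUBIC)]))
E
```

```text
time_s: 9.9
tcp_pos: [0.4879, 0.0671, 0.2381]
ee_rot: [[-0.69, 0.723, 0.001], [0.723, 0.69, 0.002], [0.001, 0.002, -1.0]]
wrist_force: [-0.5, 3.1, -1.8]
gripper_width: 0.161
gripper_force: 29.8
time_s: 10.9
tcp_pos: [0.4879, 0.0671, 0.2381]
ee_rot: [[-0.694, 0.72, 0.001], [0.72, 0.694, 0.002], [0.0, 0.002, -1.0]]
wrist_force: [0.0, 5.2, -2.1]
gripper_width: 0.162
gripper_force: 29.8
[ 1.56122567 -0.05795715  0.22252029] [ 0.02288182 -0.00054454 -0.0037727  -0.01810168  0.00505282 -0.03087423]
```

View pics/f.png

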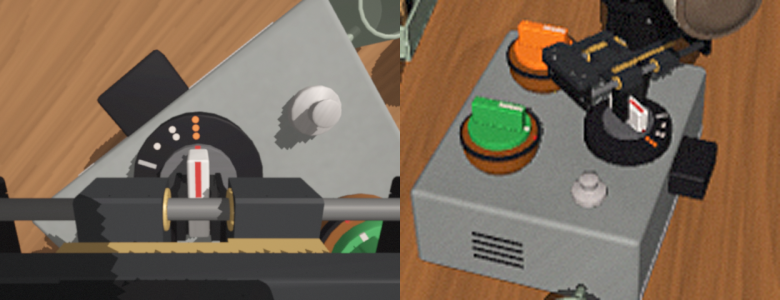

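The stripe points at the three orange dots (about (195,130)), with a grip of 30 N and the arm still. Both cap stripes point to the front and the tamper is upright in place. Handing in.

```bash
python3 -c "
from station import r
print(r.finish_job())"
```

```text
the job is handed in; nothing more can be done
None
```

The orange cap is screwed shut to its stop, the gripper is holding the dial at the third click, and the job is handed in at about 11 s; the hand-in gave no verdict, and no bystander was seen to move, though I only checked the green cap and tamper at the end.

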